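Clear the notched tile offcut down the rubble chute

TASK

Slide the shutter of the rubble chute fully open, then slide the notched tile offcut along its lane and push it off the lip of the sill so that it drops into the chute; slide it, do not lift it. The glaze is brittle: press on the offcut and push it only lightly, always with less than 20 N. Leave the whole tile in the other lane and everything else on the sill where they are, and leave the shutter open.

Things in the scene. Friction and masses are not known exactly. Their poses are not given: they have to be found in the camera images.
- sill: White tiled sill block, fixed, with a sheet-steel chute on its far side. Origin: under the middle of the lip, 110 mm below the lane floors; it lies 0 to 20 mm above the counter, differently each time. z up, x from the sill over the lip to the chute, y left along the lip. Block: x -170 to 0, y -160 to 160, flat top at z = 110. All sizes below are in this frame, in mm.
- lip (a point): Middle of the lip, x = 0, z = 110. Two lanes run along x, each 56 wide, centred at y = +34 and -34, floor z = 110, open at the lip. Rails 12 wide, 10 high (tops z = 120) at y = 0 and +-68, from x = -110 to 0. Behind, an upstand: lane-side face at x = -110, top z = 140, 15 thick. Tile slides easily on the lane (friction about 0.3).
- chute_mouth (a point): Middle of the chute's mouth, at its rim: x = 60, z = 95. Mouth: x 0 to 117, y -77 to 77. Its floor slopes down in +x, under a low far wall (x = 120) into an open catch tray (x 120 to 242, y -77 to 77, walls 40 high).
- shutter (a joint): Flat steel shutter 160 mm wide lying over the chute mouth, its top at z = 99.5 mm. Slides along the sill's +y. 0 = mouth covered, 0.15 m = fully open, against an end stop. It starts 0 to 30 mm open, stays where it is left and needs about 2 to 3 N to move.
- shutter_tab (a point): Middle of the top of the shutter's upright grip tab, a grey block 60 mm along the sill's x, 12 mm thick along y and 28 mm high (top z = 127.5 mm); it moves with the shutter. With the shutter closed it stands at x = 62, y = -55 mm of the sill.
- offcut: Green tile offcut, 70 mm (its x, along the lane) by 50 (y) by 10 thick, 0.07 to 0.14 kg, a 22 x 22 notch cut from its +x, +y corner (towards the chute). Origin: centre of the underside of the 70 x 50 outline; x points to the chute. Lies in either lane, level with the rails, rear edge only 2 to 5 mm from the upstand: no room for a fingertip behind or beside it.
- offcut_top (a point): Middle of the offcut's top face, z = 120 at the start. Pressing it with a shut gripper at 5 to 12 N while moving along the lane drags the offcut. The lane deck tilts down a little under load: hinged at the upstand, on rubber at the lip, it gives 1 mm per 30 N at the start but 1 mm per 8 N near the lip. Measured heights are not that exact: feel for the face, then keep the force.
- whole_tile: Whole green tile, plain rectangle 70 x 50 x 10 mm without a notch, in the other lane; stays. Origin and axes as for the offcut.
- spacer_tub: White tub, 52 mm across, 45 mm high, open top, standing on the top of the sill left of the lanes; stays. Origin: centre of its underside.
- soap: Bar of soap 75 x 48 x 24 mm lying on top of the sill right of the lanes; stays. Origin: centre of its underside.
Not all that is in view belongs to the job. Leave any purple or red look-alike of the offcut alone.

How it is judged:
By the outcome, as a careful person would: the job done as asked, in the order asked, and still so for the second after the job is handed in, with the robot touching nothing.
It also fails if it takes over 59 s, if anything falls off the work surface, if the arm or the gripper's body presses on something with over 40 N, if the wrist force passes 120 N, or if a joint passes its speed limit or range.

ROBOT

A 6-joint arm with a two-finger parallel gripper is mounted at the origin on the work surface. World frame = base frame: x ahead of the robot, y to its left, z up, the work surface at z = 0. Lengths are in mm, angles in rad, forces in N, time in s.
With the tool pointing down it reaches from about 350 to 975 mm from the base axis. Payload 7.1 kg.
Tool frame: the origin (TCP) lies on the front face of the gripper's body, between the roots of the fingers; the fingertips stand 80 mm ahead of it and the grasp point (between the pads) lies 61 mm ahead of it (env.tips_ahead is the distance from the TCP to the fingertips, in mm); z points along the fingers, y is the line along which they close (so a half turn about z gives the same grasp; the last joint's range is limited). The gripper opens to 88 mm and grips with 3 to 60 N. Pads are 20 mm wide; open, the fingers measure 115 mm over their backs; the gripper's body (75 mm by 178 mm) begins 61 mm behind the grasp point.
Start: joints at [-1.266, 0.423, 1.63, -0, 1.089, -0.019], TCP at [198.875, -592.498, 302.675] pointing down, gripper open.
Joint ranges: [-3, 3], [-0.9, 2.11], [0.09, 2.58], [-1.31, 4.45], [0.11, 2.69], [-2.54, 2.54]. Speed limits (rad/s): [2.39, 2.39, 3.01, 3.14, 3.14, 3.14].

INTERFACE

Orientations are given as a unit quaternion [x, y, z, w].
In Python, from station import env, set_gripper, viewer, workorder gives the robot as it stands. Calls block until the motion is done:
- env.reach(position, orientation): joint-space move of the TCP to a pose.
- env.move_l(position, rot=None, rate=150, f_stop=None): straight line of the TCP; rot=None keeps the orientation; rate is the mean speed in mm/s. With f_stop (N) it stops when the force on the tool has changed by that much, and returns True; else False.
- env.move_joints(angles): joint-space move.
- set_gripper(opening): finger opening in mm; the grip force is fixed at half the most; returns when the fingers have stopped.
- env.hold(seconds).
- env.ik(position, orientation): joint angles nearest the present ones, or None.
- env.read_state(): the state.
- viewer.camera(name): name is "scene" or "side" or "wrist"; returns the picture (400x640x3 uint8, blue, green, red); there is no depth.
- viewer.camera_params(name): a dict with "fx", "fy", "cx", "cy" (pixels), "pose" (4x4, takes a point from camera to world coordinates); the wrist camera has in their place "tool_from_camera" (4x4, takes a point from camera to tool coordinates, whose origin is the TCP and whose axes are the flange's). Camera axes: x right, y up, looking along -z (the intrinsics and any distortion apply to the point x, -y, -z); pixel columns grow to the right and rows downward; lengths in mm; the calibration is good to about 2 mm. The wrist camera is an equidistant fisheye: a pixel r from the principal point sees the ray r / f radians off the axis. A picture is of the moment at which its call begins: read the wrist's pose just before it. camera_params takes no time and is no camera call.
A pose or a line that the arm cannot do raises env.IKError and nothing moves.
- workorder.sign_off(): hands the job in; it is judged then, once.
The state is a dict: "time_s": time; "qpos": joint angles; "dq": joint speeds; "tau": joint torques, N m; "tool_pos": TCP position; "orientation": TCP orientation; "force": force on the tool from outside, world axes, zero at the start; "wrist_torque": the same for the moment, N m; "width": finger opening in mm; "grip_force": force on a finger pad.
Only numpy, scipy, OpenCV 4.12 (cv2) and the standard library are available. Lean on these libraries where they do the work, as an engineer would, in place of code of your own. Each camera call takes 0.05 s, during which the arm holds its last target. There are 200 camera calls.

## Working session

There is one attempt and no reset: what is moved stays moved. The work goes in short steps, each a Python script; the robot and the scene stay as the last script left them, time stands still between calls to the robot, and variables do not carry over. Pictures are saved under pics/ and viewed, at most 10 in all, crops included, and the job is handed in when it is done.

```bash
ls; mkdir -p pics
python3 - <<'E'
from station import env, viewer
import cv2, numpy as np
np.set_printoptions(precision=3,suppress=True)
s=env.read_state(); print(s)
for n in ("scene","side","wrist"):
    cv2.imwrite(f"pics/{n}0.png",viewer.camera(n)); print(n,viewer.camera_params(n))
E
```

```text
pics
{'time_s': 0.0, 'qpos': array([-1.266,  0.424,  1.631, -0.   ,  1.089, -0.019]), 'dq': array([ 0.   ,  0.001,  0.002, -0.001, -0.001, -0.   ]), 'tau': array([  0.003, -54.462, -27.366,   0.065,   0.023,  -0.   ]), 'tool_pos': array([ 198.748, -592.098,  301.908]), 'orientation': array([ 0.987,  0.161, -0.   , -0.001]), 'force': array([0.454, 0.355, 0.412]), 'wrist_torque': array([ 0.008, -0.028,  0.031]), 'grip_force': 0.0, 'width': 87.70267137214972}
scene {'fx': 410.20071187952095, 'fy': 410.20071187952095, 'cx': 321.82888733432344, 'cy': 201.30780311498094, 'pose': array([[ -0.227,  -0.766,   0.601, 991.954],
       [  0.974,  -0.17 ,   0.152, 169.27 ],
       [ -0.014,   0.62 ,   0.784, 743.199],
       [  0.   ,   0.   ,   0.   ,   1.   ]])}
side {'fx': 394.01595899671094, 'fy': 394.01595899671094, 'cx': 320.11024785960535, 'cy': 197.7957968948097, 'pose': array([[ -0.986,   0.077,  -0.146, 387.694],
       [ -0.163,  -0.579,   0.799, 706.279],
       [ -0.023,   0.812,   0.583, 600.287],
       [  0.   ,   0.   ,   0.   ,   1.   ]])}
wrist {'fx': 309.70691628693146, 'fy': 309.70691628693146, 'cx': 319.5656111006508, 'cy': 203.73421850077966, 'tool_from_camera': array([[  0.   ,   0.969,   0.248,  66.554],
       [  1.   ,  -0.   ,   0.001,   0.169],
       [  0.001,   0.248,  -0.969, -82.604],
       [  0.   ,   0.   ,   0.   ,   1.   ]])}
```

View pics/scene0.png

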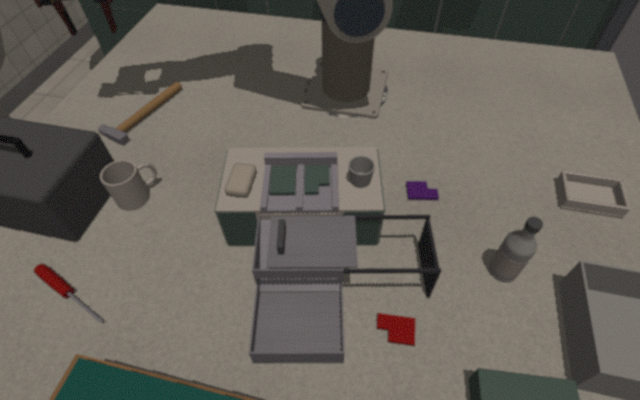

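View pics/side0.png

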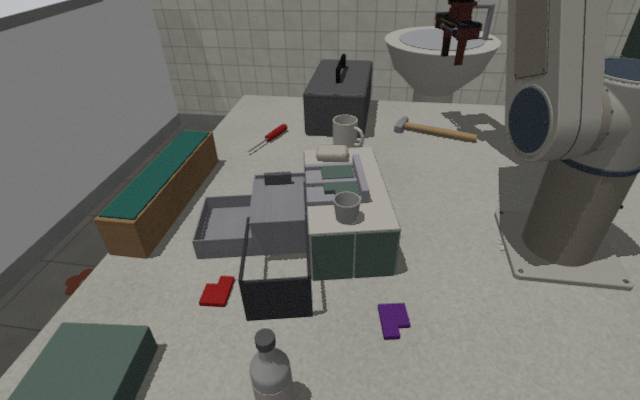

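Scene picture: two green tiles on the sill. (284,178) is a plain rectangle, the whole tile. (318,178) has a notch at lower right, towards the chute and sill +y, so it is the offcut. Look-alikes to leave alone are purple at (421,190) and red at (397,328). The tab is at (281,237). Next is a close crop.

Run:
```python
import cv2
a=cv2.imread("pics/scene0.png")[140:285,210:410]
a=cv2.convertScaleAbs(cv2.resize(a,None,fx=4,fy=4,interpolation=cv2.INTER_CUBIC),alpha=1.5)
cv2.imwrite("pics/crop1.png",a)
```

```text
(no output)
```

View pics/crop1.png

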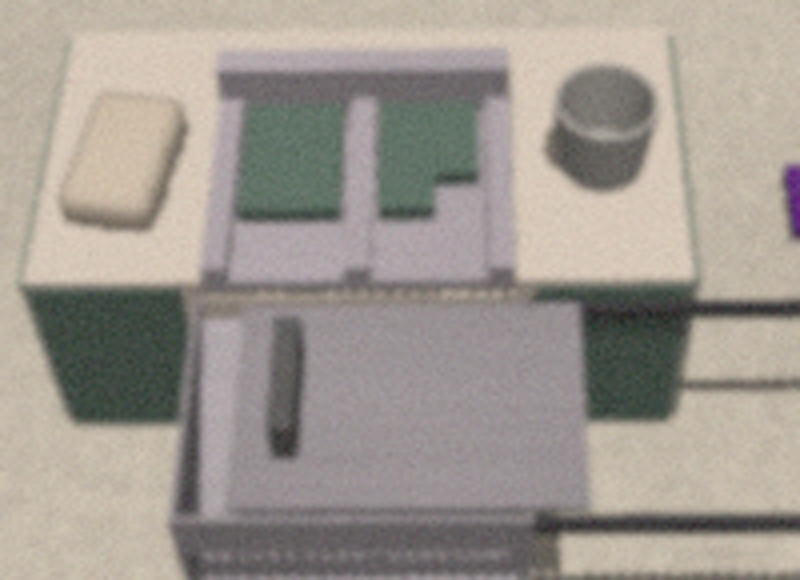

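```bash
cat > h.py <<'E'
import numpy as np, cv2, json
from scipy.optimize import least_squares
from scipy.spatial.transform import Rotation as R
from station import env, set_gripper, viewer, workorder
np.set_printoptions(precision=2,suppress=True)
def proj(P,n):
    c=viewer.camera_params(n); T=np.linalg.inv(c["pose"])
    p=np.atleast_2d(P)@T[:3,:3].T+T[:3,3]
    return np.c_[c["cx"]+c["fx"]*p[:,0]/-p[:,2], c["cy"]+c["fy"]*p[:,1]/p[:,2]]
def ray_z(px,n,z):
    c=viewer.camera_params(n); T=c["pose"]
    d=T[:3,:3]@np.array([(px[0]-c["cx"])/c["fx"],-(px[1]-c["cy"])/c["fy"],-1])
    return T[:3,3]+d*(z-T[2,3])/d[2]
def s2w(v,P):
    return R.from_euler("z",v[3]).apply(np.asarray(P,float))+np.array(v[:3])
def w2s(v,P):
    return R.from_euler("z",-v[3]).apply(np.asarray(P,float)-np.array(v[:3]))
E
python3 - <<'E'
from h import *
sc=[((-170,-160,110),(70,30)),((-170,160,110),(672,30)),((0,-160,110),(22,285)),((0,160,110),(695,285)),
((0,0,120),(357,270)),((0,68,120),(502,270)),((0,-68,120),(215,272)),((-110,-74,140),(218,72)),((-110,74,140),(508,75))]
A=np.array([a for a,b in sc],float); B=np.array([b for a,b in sc])/4+[210,140]
C=np.array([(0,160,110),(-170,160,110),(0,-160,110),(-170,-160,110)],float); D=np.array([(311,236),(391,231),(303,149),(374,148)])
f=lambda v:np.r_[(proj(s2w(v,A),"scene")-B).ravel(),(proj(s2w(v,C),"side")-D).ravel()*.5]
r=least_squares(f,[500,0,10,0],loss="soft_l1",x_scale=[10,10,10,.1]); v=r.x; print(v,np.degrees(v[3])); print(f(v).reshape(-1,2))
json.dump(list(v),open("sill.json","w"))
for nm,p,z in [("rearL",(380,102),120),("rearR",(475,102),120),("frL",(380,208),120),("frR",(433,208),120),("notch",(433,177),120),("tabtop a",(287,318),127.5),("tabtop b",(285,430),127.5),("wt",(240,209),120),("wt",(342,209),120),("shut R",(583,303),99.5)]:
    print(nm,w2s(v,ray_z(np.array(p)/4+[210,140],"scene",z+v[2])))
E
```

```text
[546.67  12.63  10.66   0.22] 12.53080985621764
[[ 1.63  0.66]
 [-0.74  0.27]
 [ 0.2  -0.35]
 [ 0.07 -0.33]
 [-0.1   0.22]
 [-0.2   0.21]
 [-0.63 -0.28]
 [-0.17  0.28]
 [ 0.88 -0.63]
 [-1.95 -0.48]
 [ 3.73 -0.42]
 [ 0.26  0.97]
 [-1.5  -0.11]]
rearL [-108.75    7.08  120.  ]
rearR [-108.62   55.67  120.  ]
frL [-38.38   9.62 120.  ]
frR [-38.35  35.33 120.  ]
notch [-58.15  35.01 120.  ]
tabtop a [ 32.73 -29.8  127.5 ]
tabtop b [ 92.35 -26.41 127.5 ]
wt [-37.81 -58.38 120.  ]
wt [-37.76  -8.8  120.  ]
shut R [  3.66 107.27  99.5 ]
```

Offcut confirmed in the +y lane, with its notch at (433,177) in the crop. The sill fit is good, and the shutter is about 27 mm open. I'll open it now.

```bash
cat >> h.py <<'E'
try: V=json.load(open("sill.json"))
except Exception: V=None
Q=[np.cos(V[3]/2),np.sin(V[3]/2),0,0] if V else None   # tool down, tool x = sill x
def W(x,y,z): return s2w(V,(x,y,z+env.tips_ahead))      # TCP for fingertips at sill x,y,z
def tips():
    s=env.read_state(); return w2s(V,s["tool_pos"])-[0,0,env.tips_ahead]
def F(): return R.from_euler("z",-V[3]).apply(env.read_state()["force"])
E
python3 - <<'E'
from h import *
s=env.read_state(); p=s["tool_pos"]
env.move_l([p[0],p[1],430],rate=200)
set_gripper(0)
env.reach(W(62,-58,330),Q)
env.move_l(W(62,-58,150),rate=200)
print(tips(),F())
print(env.move_l(W(62,-58,109),rate=80,f_stop=6),tips(),F())
print(env.move_l(W(62,95,109),rate=50,f_stop=12),tips(),F())
s=env.read_state();print(s["time_s"],s["width"])
cv2.imwrite("pics/scene1.png",viewer.camera("scene")[100:320,180:460].repeat(2,0).repeat(2,1))
E
```

```text
[ 62.63 -58.31 151.07] [ 0.44 -0.2   0.58]
False [ 62.   -57.99 108.68] [-1.03  0.69  0.54]
True [ 61.91  80.66 108.81] [ 0.16 -3.41  1.74]
8.9 0.47901799362761815
```

View pics/scene1.png

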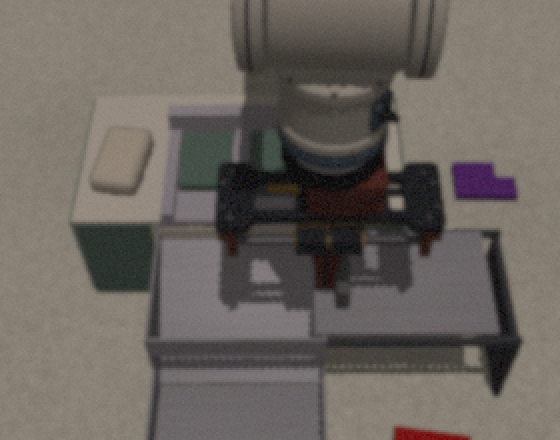

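The shutter is against its stop: the mouth is clear from column 155 to 312 and the shutter's left edge is at 312. I'll confirm the stop with a second push, back off, then feel for the offcut.

Run:
```python
from h import *
y0=tips()[1]
print(env.move_l(W(62,y0+8,109),rate=30,f_stop=8),tips(),F())
env.move_l(W(62,60,109),rate=100); 
env.move_l(W(62,55,160),rate=150)
env.move_l(W(-85,33,150),rate=200)
env.move_l(W(-85,33,128),rate=60); env.hold(.3)
b=F()[2]; print("free",tips(),F())
print(env.move_l(W(-85,33,113),rate=10,f_stop=4)); 
z=tips()[2]; print(z,F()[2]-b)
for i in range(6):
    env.hold(.1); f=F()[2]-b; print(i,round(z,2),tips()[2],round(f,2))
    if 6.5<f<10: break
    z-=np.clip((8-f)/30,-.4,.2); env.move_l(W(-85,33,z),rate=10,f_stop=8)
json.dump([z,b],open("zb.json","w")); print(env.read_state()["time_s"])
```

```text
True [ 61.87  80.88 108.61] [-0.04 -2.66  2.25]
free [-84.87  32.96 128.26] [-1.2  -1.3  -0.53]
True
122.44956639314671 7.234878974357658
0 122.45 122.46972918285044 6.98
12.5667
```

Run:
```python
from h import *
z,b=json.load(open("zb.json")); x=-85.
def settle(x,z):
    for i in range(5):
        f=F()[2]-b
        if 6<f<11: break
        k=30 if x<-60 else 20
        z-=np.clip((8.5-f)/k,-.4,.25); env.move_l(W(x,33,z),rate=10,f_stop=8)
    return z,f
while x<-42:
    z,f=settle(x,z); print("x%.0f z%.2f f%.1f"%(x,z,f))
    x+=4
    hit=env.move_l(W(x,33,z-.05),rate=30,f_stop=9); z-=.05
    ff=F(); print("  ",hit,tips(),ff-[0,0,b])
    if hit or ff[2]-b>16: z+=.3; env.move_l(W(tips()[0],33,z),rate=10)
print(env.read_state()["time_s"])
env.move_l(W(x,33,150),rate=80)
cv2.imwrite("pics/side2.png",viewer.camera("side")[120:270,180:420].repeat(3,0).repeat(3,1))
```

```text
x-85 z122.45 f7.0
   False [-80.51  32.92 122.56] [ 1.29 -0.66  1.96]
x-81 z122.08 f6.2
   False [-76.77  32.94 122.37] [ 0.15 -0.57  7.15]
x-77 z122.03 f7.2
   False [-72.79  32.94 122.34] [-0.95  0.51  8.31]
x-73 z121.98 f8.3
   False [-68.8   32.95 122.3 ] [0.2  0.29 7.96]
x-69 z121.93 f8.0
   False [-64.8   32.95 122.25] [0.27 0.49 7.9 ]
x-65 z121.88 f7.9
   False [-60.77  32.95 122.2 ] [ 0.7  -0.12  7.77]
x-61 z121.83 f7.8
   False [-56.8   32.96 122.14] [-0.58 -0.48  7.85]
x-57 z121.78 f7.8
   False [-52.82  32.97 122.08] [-1.11 -0.01  8.1 ]
x-53 z121.73 f8.1
   False [-48.8   32.96 122.03] [-0.09  0.42  7.27]
x-49 z121.68 f7.3
   False [-44.82  32.97 121.96] [ 0.09 -0.19  6.39]
x-45 z121.63 f6.4
   False [-40.81  32.97 121.93] [-0.17 -0.2   6.94]
16.1917
```

View pics/side2.png

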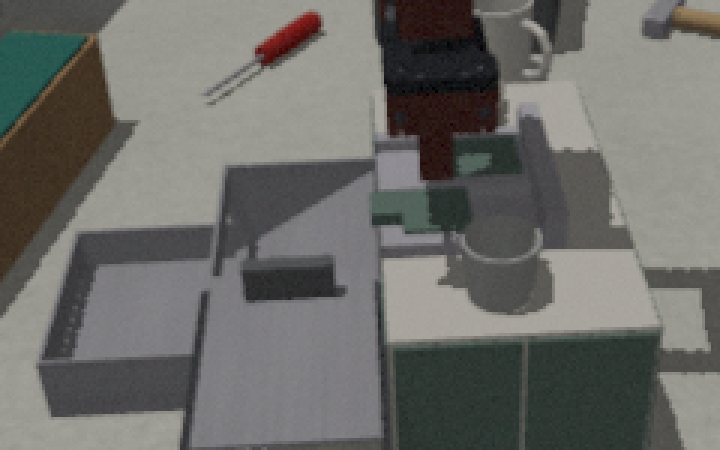

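The side picture shows the offcut slid forward: front edge just over the lip at (372,210), rear at about (470,200). The shutter is open and the whole tile hasn't moved. Next I'll lower the fingers behind the offcut and push.

Run:
```python
from h import *
env.move_l(W(-91,31,145),rate=100)
env.move_l(W(-91,31,130),rate=60)
print(env.move_l(W(-91,31,116),rate=25,f_stop=5),tips(),F())
for x in (-60,-40,-20,0,14):
    h=env.move_l(W(x,31,116),rate=35,f_stop=8); print(h,tips(),F())
    if h: break
print(env.read_state()["time_s"])
cv2.imwrite("pics/side3.png",viewer.camera("side")[120:270,180:420].repeat(3,0).repeat(3,1))
```

```text
False [-90.99  31.   115.97] [ 0.7  -0.28 -0.63]
False [-60.15  31.02 115.96] [-0.84  0.7   1.  ]
False [-40.07  31.05 115.89] [-0.39  0.71 -0.39]
False [-20.13  31.06 115.9 ] [-0.11 -0.52  0.06]
False [ -0.11  31.02 115.87] [ 0.15 -0.59 -0.46]
False [ 14.01  31.01 115.87] [ 0.82 -0.24 -0.33]
22.2667
```

View pics/side3.png

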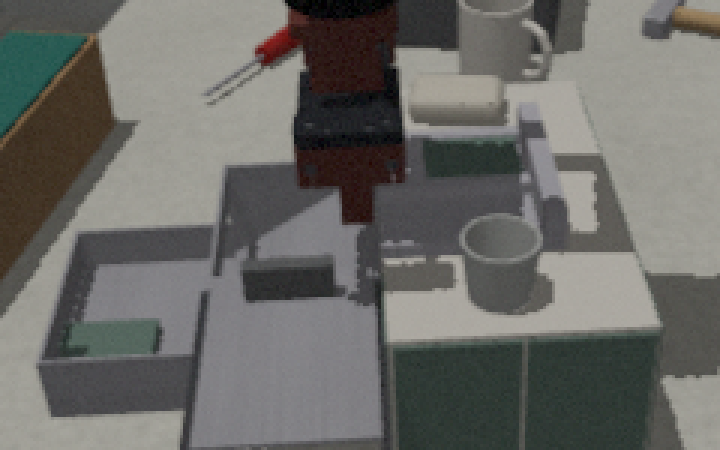

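The offcut has dropped through the chute and lies in the catch tray at (113,337). The lane is empty, and the whole tile, tub, soap and open shutter are undisturbed. I'll withdraw the arm, check once more and sign off.

Run:
```python
from h import *
env.move_l(W(14,31,260),rate=150)
env.hold(.5)
cv2.imwrite("pics/scene4.png",viewer.camera("scene")[130:370,190:460].repeat(2,0).repeat(2,1))
print(env.read_state()["time_s"])
```

```text
23.975
```

View pics/scene4.png

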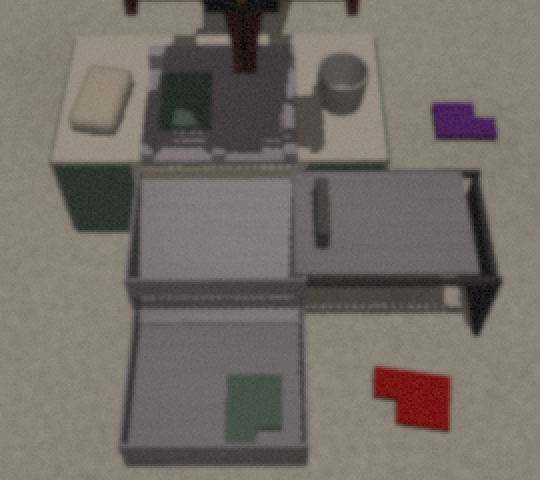

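The notched offcut is in the tray at (253,405), the shutter is open with its tab at (321,210), and everything else is where it was.

Run:
```python
from h import *
print(w2s(V,ray_z((350.5,234),"scene",127.5+V[2])))
print(workorder.sign_off())
```

```text
[ 64.21  94.13 127.5 ]
the job is handed in; nothing more can be done
None
```

The shutter is fully open against its stop, and the notched offcut was slid along its lane and off the lip into the chute, coming to rest in the catch tray. Force readings on the offcut stayed below about 9 N, everything else was left in place, and the job was handed in at about 24 s.

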